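# Find the rattling kit case in the battery shop

### The job

Lift the lid off the steel tray by its knob and lay it flat on the rubber mat, then shake the three sealed cases in the tray to find the one in which something rattles loose: lift a case clear and give it a brisk shake along its length. Leave or put back the tight ones flat in the tray, and present the rattling one: finish while still holding it in the gripper, level and still, straight ahead of the robot, about 65 cm out from its base and 25 cm above the bench. Drop nothing and leave the other things on the bench where they are.

Things in the scene. Friction and masses are not known exactly. Their poses are not given: they have to be found in the camera images.
- tray: Fixed open steel tray left or right of the robot, 340 (its x) by 170 mm (its y), 55 high, walls and floor 3 mm, bow handles on the short ends. Origin: centre of the underside. Three cases lie on its floor in a row along its x, 98 mm apart (middle one and one each side, within 6 mm), each case's length across the tray (along its y). The lid covers it at the start.
- mat: Black rubber mat, fixed, 420 mm (its x) by 260 mm (its y), 3 mm thick, on the other side of the robot from the tray. Origin: centre of its underside.
- lid: Loose flat sheet-metal lid of the tray, 358 mm (its x) by 188 mm (its y), 0.36 to 0.6 kg, with an 8 mm turned-down, slightly flared lip that hangs outside the tray's rim with 3 mm play. Origin: centre of the lower edge of the lip; the sheet's top is 11 mm above it. It lies on the tray with the origin 47 mm above the bench and lifts straight up.
- lid_knob (a point): Centre of the round black knob in the middle of the lid: 30 mm diameter, 24 mm high, 35 mm above the lid's origin; under it is a 14 mm stem, 12 mm high. There is 24 mm from this point down to the sheet.
- case_a: One of three sealed steel cases that look alike: 120 mm long (its x), 48 wide (its y), 44 high; latch on one end, hinge on the other, 4 mm proud. Origin: centre of the underside, z up; inside the tray its underside is 3 mm above the bench. Take it across the 48 mm. Each weighs 0.37 to 0.47 kg in all, tight or not. Two are packed tight, one (any of the three) holds a loose part: see case_b, case_c.
- case_b: Second of the three alike cases: same size, origin and weight range as case_a. Any of the three may be the loose one. The loose thing is a round steel part of 0.2 kg, 30 mm thick, lying crosswise, in the middle at the start, that can roll 84 mm along the case's length and has a few mm of play sideways and up.
- case_c: Third of the three alike cases: as case_a. Any of the three may be the loose one. The loose part rolls when the case is jerked lengthwise or tipped lengthwise by more than about 12 degrees, knocks on the ends, and stays at the end it reached while the case is level: the balance of the held case shifts by 0.16 N m from end to end. In a tight case nothing shifts.
- spare_cell: Bystander: white plastic battery cell standing on end between tray and mat, 28 x 62 mm, 116 mm high with its two terminals. Origin: centre of its underside.
- brush: Bystander: wooden-handled wire brush lying between tray and mat, 180 mm long along its x, 32 mm wide, 24 mm high. Origin: on the bench under its middle.
- jar: Bystander: small jar between tray and mat, 56 mm diameter, 60 mm high. Origin: centre of its underside.
- wash_bottle: Bystander: clear plastic bottle to the left, 64 mm diameter, 150 mm high. Origin: centre of its underside.
- meter: Bystander: yellow multimeter lying to the left, 150 x 75 x 45 mm. Origin: centre of its underside.
- wrench: Bystander: steel wrench lying to the right, 180 mm long along its x. Origin: on the bench under its middle.
- driver: Bystander: screwdriver lying to the right, 170 mm long along its x. Origin: on the bench under its middle.

How it is judged (in metres and radians):
On the way, in this order (a step that is already met when the one before it is completed fails the run):
1. the lid lies flat on the mat and is let go (horizontal distance between lid and mat below 0.06 m and height (world z) of lid below 0.012 m and angle between lid's own z axis and vertical below 0.08 rad and contact force between the fingers and lid below 0.5 N), for 0.2 s.
2. the rattling case, held clear of the tray, is shaken so that its loose part runs to an end (((distance between rattler_c0 and case_a below 0.07 m and height (world z) of case_a above 0.075 m and contact force between the fingers and case_a above 0.5 N and (x of rattler_c0 in the frame of case_a above 0.025 m or x of rattler_c0 in the frame of case_a below -0.025 m)) or (distance between rattler_c0 and case_b below 0.07 m and height (world z) of case_b above 0.075 m and contact force between the fingers and case_b above 0.5 N and (x of rattler_c0 in the frame of case_b above 0.025 m or x of rattler_c0 in the frame of case_b below -0.025 m)) or (distance between rattler_c0 and case_c below 0.07 m and height (world z) of case_c above 0.075 m and contact force between the fingers and case_c above 0.5 N and (x of rattler_c0 in the frame of case_c above 0.025 m or x of rattler_c0 in the frame of case_c below -0.025 m)))), for 0.04 s.
At the end, for the whole second after the job is handed in: The fingers hold the rattling case still, level within 14 deg, 0.56 to 0.76 m ahead of the base, within 10 cm of straight ahead, underside 0.18 to 0.36 m up; the other two lie flat on the tray's floor; the lid lies flat on the mat, centres within 60 mm (horizontal distance between lid and mat below 0.06 m and height (world z) of lid below 0.012 m and angle between lid's own z axis and vertical below 0.08 rad and ((distance between rattler_c0 and case_a below 0.07 m and height (world z) of case_a between 0.18 and 0.36 m and world x of case_a between 0.56 and 0.76 m and world y of case_a between -0.1 and 0.1 m and angle between case_a's own z axis and vertical below 0.25 rad and linear speed of case_a below 0.05 m/s and contact force between the fingers and case_a above 1 N and x of case_b in the frame of tray between -0.15 and 0.15 m and y of case_b in the frame of tray between -0.065 and 0.065 m and z of each of case_b, case_c in the frame of tray below 0.012 m and angle between each of case_b, case_c's own z axis and vertical below 0.12 rad and x of case_c in the frame of tray between -0.15 and 0.15 m and y of case_c in the frame of tray between -0.065 and 0.065 m) or (distance between rattler_c0 and case_b below 0.07 m and height (world z) of case_b between 0.18 and 0.36 m and world x of case_b between 0.56 and 0.76 m and world y of case_b between -0.1 and 0.1 m and angle between case_b's own z axis and vertical below 0.25 rad and linear speed of case_b below 0.05 m/s and contact force between the fingers and case_b above 1 N and x of case_a in the frame of tray between -0.15 and 0.15 m and y of case_a in the frame of tray between -0.065 and 0.065 m and z of each of case_a, case_c in the frame of tray below 0.012 m and angle between each of case_a, case_c's own z axis and vertical below 0.12 rad and x of case_c in the frame of tray between -0.15 and 0.15 m and y of case_c in the frame of tray between -0.065 and 0.065 m) or (distance between rattler_c0 and case_c below 0.07 m and height (world z) of case_c between 0.18 and 0.36 m and world x of case_c between 0.56 and 0.76 m and world y of case_c between -0.1 and 0.1 m and angle between case_c's own z axis and vertical below 0.25 rad and linear speed of case_c below 0.05 m/s and contact force between the fingers and case_c above 1 N and x of case_a in the frame of tray between -0.15 and 0.15 m and y of case_a in the frame of tray between -0.065 and 0.065 m and z of each of case_a, case_b in the frame of tray below 0.012 m and angle between each of case_a, case_b's own z axis and vertical below 0.12 rad and x of case_b in the frame of tray between -0.15 and 0.15 m and y of case_b in the frame of tray between -0.065 and 0.065 m))); the arm keeps its last pose, push and grip.
It fails at once if a case or the lid is dropped or thrown (faster than 1.3 m/s) (linear speed of any of lid, case_a, case_b, case_c above 1.3 m/s).
It fails at once if a bystander is moved by more than 30 mm (distance of any of spare_cell, brush, jar, wash_bottle, meter, wrench, driver from where it was at the start of the episode above 0.03 m).
It also fails if it takes over 72 s, if anything falls off the work surface, if the arm or the gripper's body presses on something with over 40 N, if the wrist force passes 120 N, or if a joint passes its speed limit or range.

### The arm

A 6-joint arm with a two-finger parallel gripper is mounted at the origin on the work surface. World frame = base frame: x ahead of the robot, y to its left, z up, the work surface at z = 0. Lengths are in mm, angles in rad, forces in N, time in s.
With the tool pointing down it reaches from about 275 to 750 mm from the base axis. Payload 10.2 kg.
Tool frame: the origin (TCP) lies midway between the tips of the shut fingers; the grasp point (between the pads) lies 19 mm behind it; z points along the fingers, y is the line along which they close (so a half turn about z gives the same grasp; the last joint's range is limited). The gripper opens to 85 mm and grips with 20 to 120 N. Pads are 22 mm wide; open, the fingers measure 114 mm over their backs; the gripper's body (76 mm by 85 mm) begins 54 mm behind the grasp point. The pads swing forward as they close: fully open they stand 13 mm farther back than shut.
Start: joints at [0.992, 0.313, 1.498, -0, 1.331, -0.223], TCP at [182.891, 492.12, 205.694] pointing down, gripper open.
Joint ranges: [-2.94, 2.94], [-0.97, 2.17], [0.19, 2.56], [-1.23, 4.37], [0.02, 3.11], [-2.88, 2.88]. Speed limits (rad/s): [2.39, 2.39, 3.01, 3.14, 3.14, 3.14].

### API

Orientations are given as a unit quaternion [w, x, y, z].
In Python, from rig import ctrl gives the robot as it stands.
- The arm moves only by the tool send_rows, never from a script. Its argument "targets" is a list of rows, each a list of 7 numbers: the closure, from -1 (fully open) to 1 (shut), so that 0 is half open, then the shift along the tool's x, y, z in m, then the turn, a rotation vector about the tool's x, y, z in rad. In form: [[claw, dx, dy, dz, ax, ay, az], ...]. A call has exactly 10 rows; each row shifts and turns the commanded pose from where the row before left it, along the tool's axes as they then stand; what a row does not reach is not made up. A row lasts 1/8 s, in which the tool goes at most 62.5 mm and 10.7 degrees, less where a joint would pass 70% of its speed; a pose out of reach is approached as far as the arm can. A call with a gripper value outside its range is refused whole. The fingers move at their own pace and stop on an object; "squeeze" is the grip in N (left out, the last holds). Time passes only in rows, so rows that do not move let the fingers close, or fill a call up. It gives the time, the measured TCP pose, the force, the opening and the grip force at its end, in the units of the state.
- ctrl.sense(): the state, without advancing time (a new reading comes with each control period).
- ctrl.capture(name): name is "scene" or "side" or "wrist"; returns a dict with "img" (384x512x3 uint8, red, green, blue), "camera_matrix" (3x3 intrinsics, pixels), "k1" (the pictures are not rectified: a ray, as slopes to the right and down, at radius r is drawn at 1 + k1 r^2 times it, then the intrinsics apply), "R" (3x3) and "t" (3): a world point X has camera coordinates R X + t. Camera axes: x right, y down, z forward; pixel columns grow to the right and rows downward; lengths in mm; the calibration is good to about 2 mm. A picture is of the moment at which its call begins. There is no depth.
- ctrl.finish_job(): hands the job in; it is judged then, once.
Trained networks look in a picture, given as the dict that the camera call returned (one of the last four; its "shot" number tells which), for a name from the list of things; names that differ only in an ending like _2 or _b are one class to them, and where a whole thing is asked for, a point or a joint stands for the part that bears it (a point fixed in the world has none). Each returns a list of dicts, best first, with "score" (0 to 1); they miss things now and then, are a little off and sometimes report something else, mostly with a low value. They report only what shows in the picture. A call takes as long as a camera call.
- ctrl.boxes_of(query, picture): "extent" ([left, top, width, height] in pixels, round what is visible of it).
- ctrl.landmark_of(query, picture): "point" ([column, row] in pixels: a listed point, or the origin of a listed thing).
The state is a dict: "time_s": time; "joints": joint angles; "dq": joint speeds; "tau": joint torques, N m; "eef_pos": TCP position; "ee_rot": TCP orientation; "force": force on the tool from outside, world axes, zero at the start; "wrist_torque": the same for the moment, N m; "grip_width": opening from 0.0 (shut) to 1.0 (fully open); "grip_force": force on a finger pad.
Only numpy, scipy, OpenCV 4.12 (cv2) and the standard library are available. Lean on these libraries where they do the work, as an engineer would, in place of code of your own. Each camera call takes 0.05 s, during which the arm holds its last target. There are 200 camera calls.

## Working session

There is one attempt and no reset: what is moved stays moved. The work goes in short steps, Python scripts to look and compute and a tool call to move; the robot and the scene stay as the last step left them, time stands still between calls to the robot, and variables do not carry over. Pictures are saved under pics/ and viewed, at most 10 in all, crops included, and the job is handed in when it is done.

Besides the shell and the picture viewer there is one more tool, called after "Emit:" as a command line: name --pt "numbers of a row" for each row, then --argument value for the rest. send_rows: Moves the arm, as the interface text tells. Its arguments: {"type":"object","properties":{"targets":{"type":"array"},"squeeze":{"type":"number"}},"required":["targets"]}

```bash
ls; mkdir -p pics; cat > h.py <<'E'
import numpy as np, cv2
from scipy.spatial.transform import Rotation as Ro
from rig import ctrl
def ray(p,px):
    K=np.array(p["camera_matrix"]);k=p["k1"]
    d=np.array([(px[0]-K[0,2])/K[0,0],(px[1]-K[1,2])/K[1,1]]);u=d.copy()
    for _ in range(30): u=d/(1+k*(u@u))
    R=np.array(p["R"]);t=np.array(p["t"])
    return -R.T@t, R.T@np.array([u[0],u[1],1])
def onz(p,px,z):
    c,d=ray(p,px); return c+d*(z-c[2])/d[2]
def proj(p,X):
    R=np.array(p["R"]);c=R@np.array(X,float)+np.array(p["t"]);u=c[:2]/c[2];u=u*(1+p["k1"]*(u@u))
    K=np.array(p["camera_matrix"]);return np.array([K[0,0]*u[0]+K[0,2],K[1,1]*u[1]+K[1,2]])
def save(p,n): cv2.imwrite("pics/"+n,cv2.cvtColor(p["img"],cv2.COLOR_RGB2BGR))
E
python3 - <<'E'
from h import *
for n in ("scene","side"):
    p=ctrl.capture(n); save(p,n+"0.png"); print(n,-np.array(p["R"]).T@p["t"])
    for q,z in (("lid_knob",82),("tray",0),("mat",3),("lid",47),("spare_cell",0),("brush",0),("jar",0),("wash_bottle",0),("meter",0)):
        for r in ctrl.landmark_of(q,p)[:1]: print(q,round(r["score"],2),np.round(r["point"]),np.round(onz(p,r["point"],z)))
print(ctrl.sense())
E
```

```text
pics
scene [1008.80514709 -736.68663119 1239.39662482]
lid_knob 0.55 [213. 225.] [ 548. -216.   82.]
mat 0.77 [261. 153.] [488. 252.   3.]
lid 0.78 [211. 232.] [ 543. -231.   47.]
spare_cell 0.63 [213. 180.] [384.   8.   0.]
brush 0.74 [249. 204.] [586. -18.   0.]
jar 0.58 [280. 216.] [725.  -6.   0.]
wash_bottle 0.82 [300. 126.] [566. 513.   0.]
meter 0.29 [298. 128.] [564. 497.   0.]
side [  32.01550365 -763.59511606 1211.66739646]
lid_knob 0.93 [296. 242.] [ 548. -224.   82.]
mat 0.61 [200. 169.] [500. 267.   3.]
lid 0.89 [295. 250.] [ 545. -225.   47.]
spare_cell 0.87 [215. 233.] [393.  -2.   0.]
brush 0.83 [259. 206.] [576.   6.   0.]
jar 0.5 [292. 190.] [710.  -4.   0.]
wash_bottle 0.7 [182. 121.] [574. 535.   0.]
meter 0.82 [133. 139.] [370. 555.   0.]
{'time_s': 1.0, 'joints': array([ 9.91627065e-01,  3.12891858e-01,  1.49774049e+00,  1.62099286e-05,
        1.33096264e+00, -2.23422141e-01]), 'dq': array([-0.00071513, -0.00184211,  0.00099881,  0.0009    ,  0.00018081,
        0.00039959]), 'tau': array([ 1.52354340e-03, -4.12172520e+01, -2.59902102e+01, -9.55881774e-05,
        4.00777508e-04, -2.98627810e-05]), 'eef_pos': array([182.87101852, 492.12168055, 205.68308396]), 'ee_rot': array([-7.70487363e-06,  1.76938981e-01,  9.84221823e-01,  1.99741393e-06]), 'force': array([0.6774826 , 0.01098444, 0.211035  ]), 'wrist_torque': array([0.00635857, 0.0228899 , 0.02777563]), 'grip_force': 0.0, 'grip_width': 1.0004067853261351}
```

View pics/scene0.png

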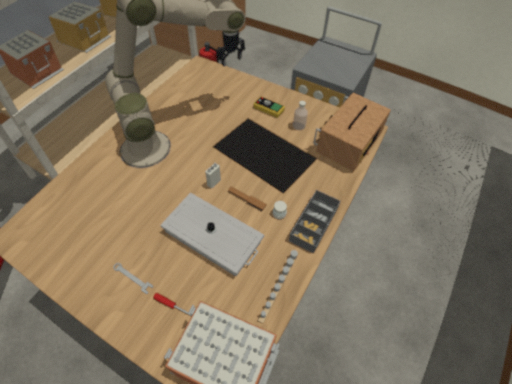

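View pics/side0.png

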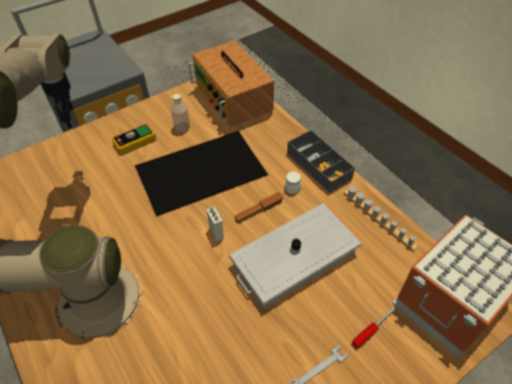

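```bash
python3 - <<'E'
from h import *
for n,km in (("scene",(211,228)),("side",(296,245))):
    p=ctrl.capture(n); im=p["img"].astype(int)
    hsv=cv2.cvtColor(p["img"],cv2.COLOR_RGB2HSV)
    for nm,z,seed in (("lid",58,np.add(km,(15,5))),("mat",3,proj(p,(495,258,3)))):
        m=((hsv[...,2]<60) if nm=="mat" else ((hsv[...,1]<40)&(hsv[...,2]>110))).astype(np.uint8)
        m=cv2.morphologyEx(m,cv2.MORPH_CLOSE,np.ones((3,3)))
        _,l=cv2.connectedComponents(m,connectivity=4)
        c=l==l[int(seed[1]),int(seed[0])]
        ys,xs=np.nonzero(cv2.morphologyEx(c.astype(np.uint8),cv2.MORPH_OPEN,np.ones((3,3))))
        P=np.array([onz(p,(x,y),z)[:2] for x,y in zip(xs,ys)],np.float32)
        print(n,nm,len(P),cv2.minAreaRect(P),P.mean(0))
    q=ctrl.landmark_of("lid_knob",p)
    for r in q: print(r, onz(p,r["point"],82))
    # dark knob blob
    x,y=km; sub=(hsv[y-15:y+10,x-12:x+13,2]<70); ys,xs=np.nonzero(sub); c=(xs.mean()+x-12,ys.mean()+y-15); print("blob",c,len(xs),onz(p,c,82))
E
```

```text
scene lid 4046 ((552.596923828125, -230.36386108398438), (187.3719940185547, 371.904541015625), 87.4990463256836) [ 555.1972 -233.585 ]
scene mat 3504 ((498.65936279296875, 264.68505859375), (253.77294921875, 408.7354736328125), 80.12309265136719) [508.38605 255.8995 ]
{'point': [210.6, 224.1], 'score': 0.72} [ 537.36181407 -219.29293489   82.        ]
blob (np.float64(210.5), np.float64(226.5)) 44 [ 542.9035727  -228.08019659   82.        ]
side lid 6066 ((539.7764282226562, -230.86383056640625), (184.1811065673828, 352.8265380859375), 87.55931854248047) [ 531.4267  -234.44432]
side mat 5880 ((497.31292724609375, 263.7895202636719), (256.7767639160156, 413.3679504394531), 80.5830307006836) [489.5088  258.01642]
{'point': [294.5, 241.3], 'score': 0.94} [ 545.89676684 -217.51587247   82.        ]
blob (np.float64(295.63529411764705), np.float64(244.76470588235293)) 85 [ 541.01685886 -229.02002539   82.        ]
```

```bash
cat >> h.py <<'E'
def plan(target,phi,n,pos=None,rot=None,claw=-1,nt=None):
    """n equal rows to world TCP target, closing axis at phi deg, tool down"""
    s=ctrl.sense(); pos=np.array(s["eef_pos"] if pos is None else pos)
    q=s["ee_rot"]; R=Ro.from_quat([q[1],q[2],q[3],q[0]]) if rot is None else rot
    f=np.radians(phi); y=np.array([np.cos(f),np.sin(f),0]);z=np.array([0,0,-1.]);x=np.cross(y,z)
    T=Ro.from_matrix(np.array([x,y,z]).T); rv=(R.inv()*T).as_rotvec()
    nt=nt or n
    d=(np.array(target,float)-pos)/n/1000
    for i in range(n):
        k=R.inv().apply(d); w=rv/nt if i<nt else rv*0
        print([claw]+[round(float(v),4) for v in np.r_[k,w]]); R=R*Ro.from_rotvec(w)
    return np.array(target,float),T
E
python3 - <<'E'
from h import *
plan((542,-228,200),-2.5,14,nt=14)
E
```

```text
[-1, -0.042, -0.0393, 0.0004, -0.0, -0.0, 0.0899]
[-1, -0.0453, -0.0354, 0.0004, -0.0, -0.0, 0.0899]
[-1, -0.0483, -0.0311, 0.0004, -0.0, -0.0, 0.0899]
[-1, -0.0509, -0.0267, 0.0004, -0.0, -0.0, 0.0899]
[-1, -0.0531, -0.022, 0.0004, -0.0, -0.0, 0.0899]
[-1, -0.0549, -0.0171, 0.0004, -0.0, -0.0, 0.0899]
[-1, -0.0562, -0.0121, 0.0004, -0.0, -0.0, 0.0899]
[-1, -0.057, -0.0071, 0.0004, -0.0, -0.0, 0.0899]
[-1, -0.0574, -0.0019, 0.0004, -0.0, -0.0, 0.0899]
[-1, -0.0574, 0.0033, 0.0004, -0.0, -0.0, 0.0899]
[-1, -0.0569, 0.0084, 0.0004, -0.0, -0.0, 0.0899]
[-1, -0.0559, 0.0135, 0.0004, -0.0, -0.0, 0.0899]
[-1, -0.0544, 0.0184, 0.0004, -0.0, -0.0, 0.0899]
[-1, -0.0526, 0.0232, 0.0004, -0.0, -0.0, 0.0899]
```

Emit:
send_rows --pt "-1 -0.042 -0.0393 0 0 0 0.09" --pt "-1 -0.0453 -0.0354 0 0 0 0.09" --pt "-1 -0.0483 -0.0311 0 0 0 0.09" --pt "-1 -0.0509 -0.0267 0 0 0 0.09" --pt "-1 -0.0531 -0.022 0 0 0 0.09" --pt "-1 -0.0549 -0.0171 0 0 0 0.09" --pt "-1 -0.0562 -0.0121 0 0 0 0.09" --pt "-1 -0.057 -0.0071 0 0 0 0.09" --pt "-1 -0.0574 -0.0019 0 0 0 0.09" --pt "-1 -0.0574 0.0033 0 0 0 0.09"

```text
time_s: 2.45
eef_pos: [439.9, -24.3, 205.9]
ee_rot: [0.0, 0.589, 0.808, 0.0]
force: [1.1, 0.7, 0.6]
grip_width: 0.999
grip_force: 0.0
```

Emit:
send_rows --pt "-1 -0.0569 0.0084 0 0 0 0.09" --pt "-1 -0.0559 0.0135 0 0 0 0.09" --pt "-1 -0.0544 0.0184 0 0 0 0.09" --pt "-1 -0.0526 0.0232 0 0 0 0.09" --pt "-1 0 0 0 0 0 0" --pt "-1 0 0 0 0 0 0" --pt "-1 0 0 0 0 0 0" --pt "-1 0 0 0 0 0 0" --pt "-1 0 0 0 0 0 0" --pt "-1 0 0 0 0 0 0"

```text
time_s: 3.7
eef_pos: [541.6, -228.0, 205.8]
ee_rot: [0.0, 0.723, 0.691, 0.0]
force: [-0.4, 0.4, 0.1]
grip_width: 0.999
grip_force: 0.0
```

```bash
python3 - <<'E'
from h import *
p=ctrl.capture("wrist"); save(p,"w1.png"); s=ctrl.sense(); print(s["eef_pos"],s["ee_rot"],s["joints"])
for r in ctrl.landmark_of("lid_knob",p)[:2]: print(r, onz(p,r["point"],82))
hsv=cv2.cvtColor(p["img"],cv2.COLOR_RGB2HSV)
print(proj(p,(542,-228,82)))
plan((542,-228,200),-2.5,1)
E
```

```text
[ 541.57945548 -228.10412513  205.76294988] [3.56959702e-05 7.22771686e-01 6.91086889e-01 6.62156357e-06] [-5.97852354e-01  4.52444439e-01  1.29793870e+00 -1.95821914e-06
  1.39113693e+00 -5.53039185e-01]
{'point': [261.6, 173.2], 'score': 0.89} [ 546.74127387 -227.04085282   82.        ]
[256.88412019 174.33946023]
[-1, 0.0002, 0.0004, 0.0057, 0.0, 0.0, -0.0012]
```

View pics/w1.png

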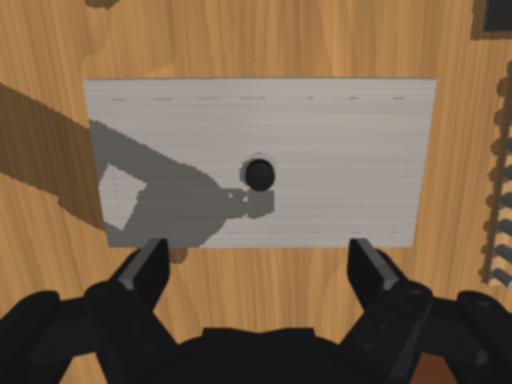

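Emit:
send_rows --pt "-1 0 0.0035 0.02 0 0 0" --pt "-1 0 0 0.02 0 0 0" --pt "-1 0 0 0.02 0 0 0" --pt "-1 0 0 0.02 0 0 0" --pt "-1 0 0 0.02 0 0 0" --pt "-1 0 0 0.02 0 0 0" --pt "-1 0 0 0.015 0 0 0" --pt "-1 0 0 0.006 0 0 0" --pt "-1 0 0 0 0 0 0" --pt "0 0 0 0 0 0 0" --squeeze 60

```text
time_s: 5.05
eef_pos: [545.4, -228.6, 65.4]
ee_rot: [0.001, 0.723, 0.691, 0.0]
force: [0.2, 0.4, -0.0]
grip_width: 0.818
grip_force: 0.0
```

Emit:
send_rows --pt "0.5 0 0 0 0 0 0" --pt "1 0 0 0 0 0 0" --pt "1 0 0 0 0 0 0" --pt "1 0 0 0 0 0 0" --pt "1 0 0 0 0 0 0" --pt "1 0 0 0 0 0 0" --pt "1 0 0 0 0 0 0" --pt "1 0 0 -0.004 0 0 0" --pt "1 0 0 -0.01 0 0 0" --pt "1 0 0 -0.01 0 0 0"

```text
time_s: 6.3
eef_pos: [545.1, -228.3, 89.2]
ee_rot: [-0.0, 0.723, 0.691, -0.0]
force: [-0.4, -0.2, -5.9]
grip_width: 0.292
grip_force: 59.3
```

```bash
python3 - <<'E'
from h import *
p=ctrl.capture("side"); save(p,"s2.png"); s=ctrl.sense(); print(s)
s=s["eef_pos"]; plan((496,264,s[2]),-9.7,13)
E
```

```text
{'time_s': 6.35, 'joints': array([-5.94758581e-01,  5.62977330e-01,  1.43675829e+00,  5.78685720e-05,
        1.13950690e+00, -5.49794297e-01]), 'dq': array([ 3.03771508e-05,  3.23061764e-03,  2.34940207e-03,  2.74722773e-03,
       -3.98750656e-02, -2.56310305e-04]), 'tau': array([-2.66551478e-01, -4.80522287e+01, -2.24644375e+01, -1.82510895e-02,
        1.61277666e-02,  7.83529831e-04]), 'eef_pos': array([ 545.72007008, -228.73439811,   90.77557702]), 'ee_rot': array([1.14291808e-03, 7.22831860e-01, 6.91022952e-01, 2.74244482e-04]), 'force': array([ 0.53612274,  0.3505244 , -3.91381066]), 'wrist_torque': array([-0.05555815, -0.10232084, -0.01350854]), 'grip_force': 59.41689133644104, 'grip_width': 0.295432783524988}
[-1, 0.0377, -0.0055, -0.0001, 0.0002, 0.0001, 0.0096]
[-1, 0.0376, -0.0059, -0.0001, 0.0002, 0.0001, 0.0096]
[-1, 0.0376, -0.0062, -0.0, 0.0002, 0.0001, 0.0096]
[-1, 0.0375, -0.0066, -0.0, 0.0002, 0.0001, 0.0096]
[-1, 0.0375, -0.007, -0.0, 0.0002, 0.0001, 0.0096]
[-1, 0.0374, -0.0073, -0.0, 0.0002, 0.0001, 0.0096]
[-1, 0.0373, -0.0077, -0.0, 0.0002, 0.0001, 0.0096]
[-1, 0.0372, -0.008, -0.0, 0.0002, 0.0001, 0.0096]
[-1, 0.0372, -0.0084, -0.0, 0.0002, 0.0001, 0.0096]
[-1, 0.0371, -0.0087, -0.0, 0.0002, 0.0001, 0.0096]
[-1, 0.037, -0.0091, -0.0, 0.0002, 0.0001, 0.0096]
[-1, 0.0369, -0.0095, -0.0, 0.0002, 0.0001, 0.0096]
[-1, 0.0368, -0.0098, -0.0, 0.0002, 0.0001, 0.0096]
```

View pics/s2.png

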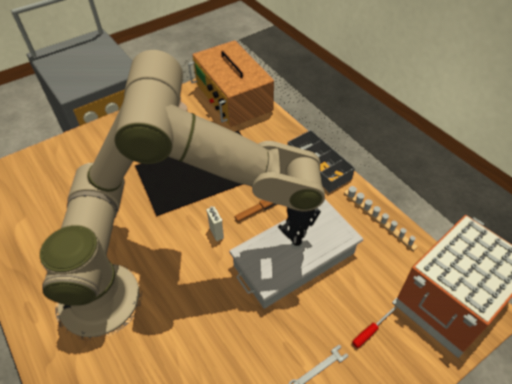

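Emit:
send_rows --pt "1 0 0 -0.03 0 0 0" --pt "1 0 0 -0.045 0 0 0" --pt "1 0.015 -0.003 -0.035 0 0 0" --pt "1 0.025 -0.005 -0.01 0 0 0.01" --pt "1 0.035 -0.006 0 0 0 0.01" --pt "1 0.0375 -0.0065 0 0 0 0.01" --pt "1 0.0375 -0.0065 0 0 0 0.01" --pt "1 0.0375 -0.007 0 0 0 0.01" --pt "1 0.0375 -0.007 0 0 0 0.01" --pt "1 0.0375 -0.007 0 0 0 0.01"

```text
time_s: 7.6
eef_pos: [516.6, 38.1, 209.0]
ee_rot: [0.0, 0.747, 0.665, 0.0]
force: [0.2, -0.3, -5.9]
grip_width: 0.296
grip_force: 60.0
```

Emit:
send_rows --pt "1 0.0375 -0.0075 0 0 0 0.01" --pt "1 0.0375 -0.0075 0 0 0 0.01" --pt "1 0.0375 -0.008 0 0 0 0.01" --pt "1 0.037 -0.008 0 0 0 0.01" --pt "1 0.037 -0.009 0 0 0 0.01" --pt "1 0.03 -0.008 0 0 0 0.01" --pt "1 0.015 -0.004 0 0 0 0.01" --pt "1 0.005 0 0.0 0 0 0" --pt "1 0 0 0.0 0 0 0" --pt "1 0 0 0.0 0 0 0"

```text
time_s: 8.85
eef_pos: [499.1, 277.7, 208.7]
ee_rot: [0.0, 0.77, 0.638, -0.0]
force: [0.2, -0.5, -5.8]
grip_width: 0.293
grip_force: 60.0
```

```bash
python3 - <<'E'
from h import *
s=ctrl.sense(); print(s["force"],s["wrist_torque"],s["joints"])
plan((496,264,60),-9.7,4,claw=1)
E
```

```text
[ 0.21844905 -0.52549569 -5.76483012] [-0.04374907  0.00037504 -0.02612717] [ 3.02800559e-01  4.13430066e-01  1.34791315e+00 -1.84078240e-04
  1.38033171e+00  4.88595859e-01]
[1, -0.0035, -0.0001, 0.0372, 0.0, 0.0, -0.0041]
[1, -0.0035, -0.0001, 0.0372, 0.0, 0.0, -0.0041]
[1, -0.0035, -0.0002, 0.0372, 0.0, 0.0, -0.0041]
[1, -0.0035, -0.0002, 0.0372, 0.0, 0.0, -0.0041]
```

Emit:
send_rows --pt "1 -0.0035 0 0.037 0 0 -0.004" --pt "1 -0.0035 0 0.037 0 0 -0.004" --pt "1 -0.0035 0 0.037 0 0 -0.004" --pt "1 -0.0035 0 0.037 0 0 -0.004" --pt "1 0 0 0.02 0 0 0" --pt "1 0 0 0.01 0 0 0" --pt "1 0 0 0.005 0 0 0" --pt "1 0 0 0.003 0 0 0" --pt "1 0 0 0 0 0 0" --pt "1 0 0 0 0 0 0"

```text
time_s: 10.1
eef_pos: [496.7, 264.7, 23.2]
ee_rot: [0.0, 0.764, 0.645, 0.0]
force: [0.2, -0.4, -5.9]
grip_width: 0.292
grip_force: 60.0
```

Emit:
send_rows --pt "1 0 0 0.001 0 0 0" --pt "1 0 0 0.001 0 0 0" --pt "1 0 0 0 0 0 0" --pt "1 0 0 0 0 0 0" --pt "0.6 0 0 0 0 0 0" --pt "0 0 0 0 0 0 0" --pt "-0.5 0 0 0 0 0 0" --pt "-1 0 0 0 0 0 0" --pt "-1 0 0 0 0 0 0" --pt "-1 0 0 0 0 0 0"

```text
time_s: 11.35
eef_pos: [496.5, 264.6, 20.7]
ee_rot: [0.0, 0.764, 0.645, -0.0]
force: [0.4, 0.2, 1.2]
grip_width: 1.0
grip_force: 0.0
```

Emit:
send_rows --pt "-1 0 0 -0.01 0 0 0" --pt "-1 0 0 -0.02 0 0 0" --pt "-1 0 0 -0.04 0 0 0" --pt "-1 0 0 -0.06 0 0 0" --pt "-1 0 0 -0.06 0 0 0" --pt "-1 0 0 -0.06 0 0 0" --pt "-1 -0.03 0 0 0 0 0" --pt "-1 -0.04 0.005 0 0 0 0" --pt "-1 -0.05 0.008 0 0 0 0" --pt "-1 -0.05 0.008 0 0 0 0"

```text
time_s: 12.6
eef_pos: [488.2, 92.1, 271.5]
ee_rot: [0.0, 0.764, 0.645, 0.0]
force: [0.6, -0.0, -0.0]
grip_width: 1.001
grip_force: 0.0
```

```bash
python3 - <<'E'
from h import *
p=ctrl.capture("side"); save(p,"s3.png")
for r in ctrl.landmark_of("lid",p)[:1]: print(r,onz(p,r["point"],3))
for q in ("case_a","tray"):
  for r in ctrl.landmark_of(q,p)[:4]: print(q,r["score"],r["point"],onz(p,r["point"],3))
for n in "scene",:
  p=ctrl.capture(n)
  for r in ctrl.landmark_of("case_a",p)[:4]: print(r["score"],r["point"],onz(p,r["point"],3))
plan((545,-228,240),-2.5,9)
E
```

```text
{'point': [196.8, 166.9], 'score': 0.7} [494.14014272 282.42427575   3.        ]
case_a 0.93 [295.7, 262.2] [ 537.16025898 -241.30440668    3.        ]
case_a 0.78 [318.5, 242.5] [ 640.78029328 -227.23081157    3.        ]
case_a 0.61 [265.6, 275.9] [ 434.03750503 -225.52750385    3.        ]
tray 0.89 [296.3, 261.0] [ 541.31387759 -239.06220851    3.        ]
tray 0.7 [292.7, 191.5] [705.20908133 -14.25703597   3.        ]
0.96 [195.2, 223.7] [ 451.07514889 -214.40050743    3.        ]
0.85 [211.8, 233.7] [ 533.95346697 -217.79246215    3.        ]
[-1, -0.0343, 0.0122, 0.0034, 0.0001, -0.0, -0.0138]
[-1, -0.0344, 0.0117, 0.0034, 0.0001, -0.0, -0.0138]
[-1, -0.0346, 0.0112, 0.0034, 0.0001, -0.0, -0.0138]
[-1, -0.0347, 0.0108, 0.0034, 0.0001, -0.0, -0.0138]
[-1, -0.0349, 0.0103, 0.0035, 0.0001, -0.0, -0.0138]
[-1, -0.035, 0.0098, 0.0035, 0.0001, -0.0, -0.0138]
[-1, -0.0352, 0.0093, 0.0035, 0.0001, -0.0, -0.0138]
[-1, -0.0353, 0.0088, 0.0035, 0.0001, -0.0, -0.0138]
[-1, -0.0354, 0.0083, 0.0035, 0.0001, -0.0, -0.0138]
```

View pics/s3.png

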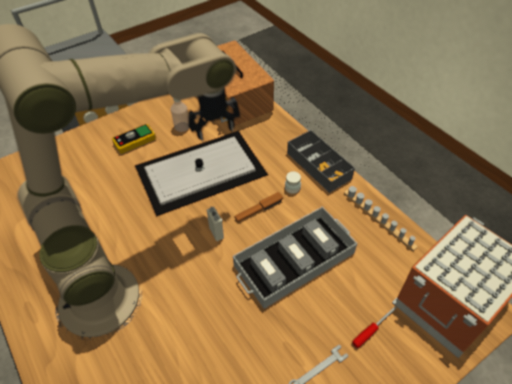

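Lid is centred on the mat (knob at pixel 198,163); the open tray shows three cases around (268,268), (295,252), (320,236). Next, go over the tray.

Emit:
send_rows --pt "-1 -0.0343 0.0122 0.0035 0 0 -0.014" --pt "-1 -0.0344 0.0117 0.0035 0 0 -0.014" --pt "-1 -0.0346 0.0112 0.0035 0 0 -0.014" --pt "-1 -0.0347 0.0108 0.0035 0 0 -0.014" --pt "-1 -0.0349 0.0103 0.0035 0 0 -0.014" --pt "-1 -0.035 0.0098 0.0035 0 0 -0.014" --pt "-1 -0.0352 0.0093 0.0035 0 0 -0.014" --pt "-1 -0.0353 0.0088 0.0035 0 0 -0.014" --pt "-1 -0.0354 0.0083 0.0035 0 0 -0.014" --pt "-1 0 0 0 0 0 0"

```text
time_s: 14.15
eef_pos: [545.4, -229.5, 238.2]
ee_rot: [-0.001, 0.722, 0.692, -0.0]
force: [0.0, 0.0, -0.2]
grip_width: 0.998
grip_force: 0.0
```

```bash
python3 - <<'E'
from h import *
p=ctrl.capture("wrist"); save(p,"w4.png"); print(ctrl.sense()["eef_pos"])
for r in ctrl.landmark_of("case_a",p)[:4]: print(r["score"],r["point"],onz(p,r["point"],3))
for r in ctrl.boxes_of("case_a",p)[:4]: print(r)
E
```

```text
[ 545.40067774 -228.29386145  238.70697391]
0.88 [327.4, 151.9] [ 640.41019684 -228.91674733    3.        ]
0.72 [184.0, 155.2] [ 446.56735269 -225.18177156    3.        ]
0.71 [256.4, 157.7] [ 544.36692407 -232.83270188    3.        ]
0.63 [167.8, 335.6] [ 385.92351851 -521.40609918    3.        ]
{'extent': [308.7, 103.0, 55.6, 102.6], 'score': 0.97}
{'extent': [150.7, 105.2, 51.7, 102.7], 'score': 0.95}
```

View pics/w4.png

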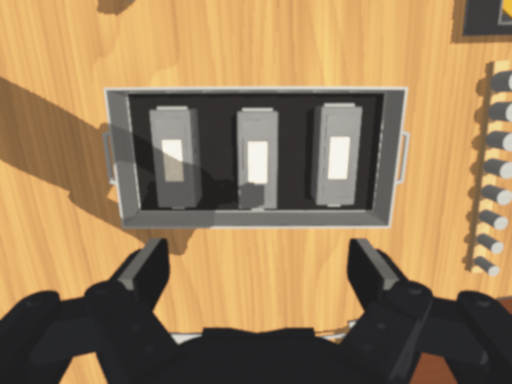

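```bash
python3 - <<'E'
from h import *
p=ctrl.capture("wrist")
g=cv2.cvtColor(p["img"],cv2.COLOR_RGB2GRAY)
for c in ((173,160),(258,162),(339,158)):
    x,y=c; s=g[y-28:y+29,x-18:x+19]; m=(s>s[28,18]-25).astype(np.uint8)
    _,l=cv2.connectedComponents(m); ys,xs=np.nonzero(l==l[28,18])
    P=np.array([onz(p,(a+x-18,b+y-28),47)[:2] for a,b in zip(xs,ys)],np.float32)
    print(len(P),P.min(0),P.max(0),cv2.minAreaRect(P))
for a,b in (((151,110),(186,110)),((156,208),(189,208)),((238,111),(277,111)),((240,207),(276,207)),((322,106),(361,106)),((320,204),(357,204))):
    print(onz(p,a,47)[:2].round(1),onz(p,b,47)[:2].round(1))
E
```

```text
1315 [ 423.9898 -248.4549] [ 467.85297 -187.21754] ((444.97601318359375, -218.12142944335938), (60.115447998046875, 43.17982482910156), 87.50695037841797)
732 [ 534.13947 -255.19254] [ 557.30585 -206.1345 ] ((545.510986328125, -230.6549835205078), (48.452640533447266, 22.086978912353516), 88.10308074951172)
751 [ 632.2686  -254.00266] [ 655.7589  -204.08516] ((643.9700927734375, -229.02769470214844), (49.26826477050781, 22.507787704467773), 87.81460571289062)
[ 424.8 -161.8] [ 465.7 -163.6]
[ 414.6 -282.5] [ 456.8 -284.2]
[ 526.1 -167.3] [ 571.4 -169.1]
[ 521.7 -285.4] [ 567.4 -287.3]
[ 623.7 -165.5] [ 669.  -167.1]
[ 623.2 -285.5] [ 670.3 -287.5]
```

Emit:
send_rows --pt "-1 0 0 0.04 0 0 0" --pt "-1 0 0 0.05 0 0 0" --pt "-1 0 0 0.05 0 0 0" --pt "-1 0 0 0.035 0 0 0" --pt "-1 0 0 0.02 0 0 0" --pt "-1 0 0 0.015 0 0 0" --pt "-1 0 0 0.01 0 0 0" --pt "-1 0 0 0.006 0 0 0" --pt "-1 0 0 0 0 0 0" --pt "0 0 0 0 0 0 0" --squeeze 80

```text
time_s: 15.6
eef_pos: [545.3, -229.1, 13.8]
ee_rot: [0.001, 0.722, 0.692, 0.0]
force: [0.4, -0.3, -0.9]
grip_width: 0.815
grip_force: 0.0
```

Emit:
send_rows --pt "0.3 0 0 0 0 0 0" --pt "1 0 0 0 0 0 0" --pt "1 0 0 0 0 0 0" --pt "1 0 0 0 0 0 0" --pt "1 0 0 0 0 0 0" --pt "1 0 0 -0.01 0 0 0" --pt "1 0 0 -0.03 0 0 0" --pt "1 0 0 -0.05 0 0 0" --pt "1 0 0 -0.03 0 0 0" --pt "1 0 0 -0.01 0 0 0"

```text
time_s: 16.85
eef_pos: [545.4, -229.1, 144.9]
ee_rot: [0.001, 0.722, 0.692, 0.0]
force: [-0.1, 0.5, -3.7]
grip_width: 0.528
grip_force: 83.0
```

Emit:
send_rows --pt "1 0 0 -0.01 0 0 0" --pt "1 0 0 0 0 0 0" --pt "1 0 0 0 0 0 0" --pt "1 0 0 0 0 0 0" --pt "1 0 0 0 0 0 0" --pt "1 0 0 0 0 0 0" --pt "1 0 0 0 0 0 0" --pt "1 0 0 0 0 0 0" --pt "1 0 0 0 0 0 0" --pt "1 0 0 0 0 0 0"

```text
time_s: 18.1
eef_pos: [545.0, -228.9, 153.2]
ee_rot: [0.0, 0.722, 0.692, 0.0]
force: [-0.4, 0.1, -2.8]
grip_width: 0.526
grip_force: 83.0
```

```bash
python3 - <<'E'
from h import *
for i in range(3):
    ctrl.capture("side"); s=ctrl.sense(); print(s["eef_pos"],s["force"],s["wrist_torque"],s["grip_width"],s["grip_force"],s["ee_rot"],s["tau"][3:])
E
```

```text
[ 545.02689631 -228.90058863  153.20992444] [ 0.0234376  -0.00858085 -3.50711059] [0.09669958 0.01380285 0.01825445] 0.5275603833807233 82.98465371131897 [1.12945530e-05 7.22146045e-01 6.91740623e-01 6.94969428e-06] [-1.83624077e-03  9.86253076e-05  2.64635418e-05]
[ 545.01685568 -228.90433575  153.19093503] [-0.23070371 -0.9087021  -3.7885091 ] [-0.00816567 -0.02973371  0.05809573] 0.5250979679113391 82.98506498336792 [4.13452626e-06 7.22172885e-01 6.91712602e-01 1.05188321e-06] [-1.90846549e-03  3.59901269e-04  2.99829090e-06]
[ 545.04053947 -228.91696805  153.21479975] [-0.78807856 -1.02400146 -3.46382506] [0.01802036 0.02978925 0.03643556] 0.5259380311487947 82.98509359359741 [3.14450824e-05 7.22157583e-01 6.91728577e-01 6.62079003e-06] [-1.94830245e-03  6.83298845e-05  4.24825248e-05]
```

Emit:
send_rows --pt "1 -0.055 0 0 0 0 0" --pt "1 0.055 0 0 0 0 0" --pt "1 -0.055 0 0 0 0 0" --pt "1 0.055 0 0 0 0 0" --pt "1 0.055 0 0 0 0 0" --pt "1 0 0 0 0 0 0" --pt "1 0 0 0 0 0 0" --pt "1 0 0 0 0 0 0" --pt "1 0 0 0 0 0 0" --pt "1 0 0 0 0 0 0"

```text
time_s: 19.5
eef_pos: [547.3, -174.4, 153.1]
ee_rot: [-0.0, 0.722, 0.692, -0.0]
force: [-0.0, -0.7, -3.7]
grip_width: 0.525
grip_force: 83.5
```

```bash
cat > t.py <<'E'
from h import *
T=[];F=[]
for i in range(8):
    ctrl.capture("side"); s=ctrl.sense(); T.append(s["wrist_torque"]);F.append(s["force"])
print(s["time_s"],s["eef_pos"],s["ee_rot"],s["grip_force"],s["grip_width"]);print(np.mean(F,0),np.mean(T,0),np.std(T,0))
E
python3 t.py
```

```text
19.9 [ 547.39025006 -173.962203    153.21555628] [ 2.32021609e-05  7.22142338e-01  6.91744493e-01 -5.96364450e-06] 83.52065563201904 0.5236698164498581
[ 0.16533056  0.16409771 -3.7261439 ] [-0.07321942 -0.00492226 -0.00326169] [0.02730398 0.02851063 0.02665415]
```

Emit:
send_rows --pt "1 -0.055 0 0 0 0 0" --pt "1 0.055 0 0 0 0 0" --pt "1 -0.055 0 0 0 0 0" --pt "1 0.055 0 0 0 0 0" --pt "1 -0.055 0 0 0 0 0" --pt "1 -0.055 0 0 0 0 0" --pt "1 0 0 0 0 0 0" --pt "1 0 0 0 0 0 0" --pt "1 0 0 0 0 0 0" --pt "1 0 0 0 0 0 0"

```text
time_s: 21.15
eef_pos: [542.9, -283.0, 153.4]
ee_rot: [-0.0, 0.722, 0.692, 0.0]
force: [0.4, -0.4, -2.9]
grip_width: 0.526
grip_force: 85.7
```

```bash
python3 t.py
```

```text
21.55 [ 542.66532665 -283.81025407  153.21015594] [4.96509361e-07 7.22140789e-01 6.91746110e-01 1.37306524e-05] 85.68156123161316 0.5269561795350353
[ 4.77914004e-02  3.34069670e-03 -3.86806821e+00] [ 0.06938658 -0.02057478  0.0185521 ] [0.02130175 0.02768711 0.02955567]
```

Emit:
send_rows --pt "1 0 0 -0.015 0 0 0" --pt "1 0 0 -0.03 0 0 0" --pt "1 0.01 0.003 -0.03 0 0 0" --pt "1 0.02 0.007 -0.02 0 0 0" --pt "1 0.028 0.009 -0.01 0 0 0" --pt "1 0.03 0.01 -0.003 0 0 0" --pt "1 0.03 0.01 0 0 0 0" --pt "1 0.03 0.01 0 0 0 0" --pt "1 0.03 0.01 0 0 0 0" --pt "1 0.03 0.01 0 0 0 0"

```text
time_s: 22.8
eef_pos: [620.9, -78.0, 262.5]
ee_rot: [0.001, 0.722, 0.692, 0.0]
force: [0.2, 0.1, -3.9]
grip_width: 0.524
grip_force: 85.7
```

Emit:
send_rows --pt "1 0.03 0.009 0 0 0 0" --pt "1 0.025 0.008 0 0 0 0" --pt "1 0.015 0.005 0 0 0 0" --pt "1 0.007 0.003 0 0 0 0" --pt "1 0.003 0 0 0 0 0" --pt "1 0 0 0 0 0 0" --pt "1 0 0 0 0 0 0" --pt "1 0 0 0 0 0 0" --pt "1 0 0 0 0 0 0" --pt "1 0 0 0 0 0 0"

```text
time_s: 24.05
eef_pos: [648.9, -0.2, 261.2]
ee_rot: [-0.0, 0.722, 0.692, -0.0]
force: [0.1, 0.3, -4.0]
grip_width: 0.521
grip_force: 85.7
```

```bash
python3 t.py; python3 - <<'E'
from h import *
p=ctrl.capture("side"); cv2.imwrite("pics/f.png",cv2.cvtColor(cv2.resize(p["img"][60:310,130:430],(780,650*780//780))[:600],cv2.COLOR_RGB2BGR))
E
```

```text
24.45 [ 6.48960960e+02 -1.18968482e-01  2.61213628e+02] [1.01934612e-05 7.22123711e-01 6.91763938e-01 1.63687325e-05] 85.68431854248047 0.5256600739351919
[-0.17953655  0.09346966 -3.80126055] [ 0.0589126  -0.00869238  0.01456969] [0.02449067 0.03026655 0.03701348]
```

View pics/f.png

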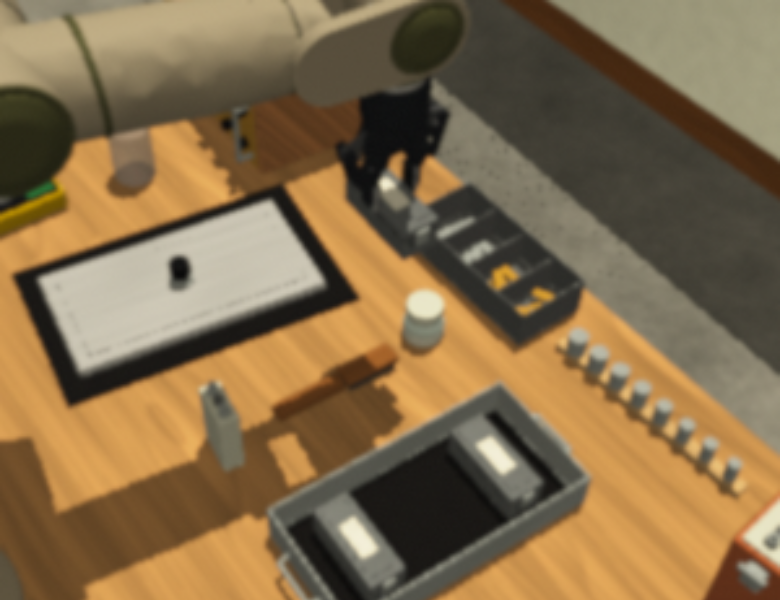

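The picture shows the case held level near (390,205), the lid flat on the mat, and the other two cases flat in the tray. The held case's balance moved about 0.14 N m when I shook it the opposite way, so it is the rattler.

```bash
python3 -c "
from rig import ctrl
print(ctrl.finish_job())"
```

```text
the job is handed in; nothing more can be done
None
```

The job is handed in, though no verdict came back: the middle case rattled and is held level and still about 65 cm ahead and 25 cm up, the lid lies flat on the mat, and the other two cases were never moved from the tray (nor shaken).

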